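Release the spring catch and slide the dish carriage home

TASK

The carriage with the glass dish is kept at the loading end of its track by a spring catch. Touching with the fingers only, and grasping nothing, press the long release bar down and, while holding it down, push the carriage gently by its upright lug past the catch until it is fully home at the other end; then let the bar spring back up so that the catch locks behind the carriage. The dish must stay seated in the carriage, and the timer, tub and bottle standing by must be left alone.

Things in the scene. Friction and masses are not known exactly. Their poses are not given: they have to be found in the camera images.
- shuttle: grey base plate fixed to the worktop, 146 (x) x 204 (y) x 8 mm, spanning x -83 to +63 mm, with two rails along y; turned up to 0.3 rad either way. Origin on the worktop at mid-length. x points across the track, away from the robot; the carriage travels along -y (right, seen from the robot) from the loading end to the viewing end, which has a round white window.
- bar_top (a point): centre of the top of the release bar: flat steel bar on the robot's side of the track, 34 (x) x 180 (y) mm, top 30 mm above the worktop at rest. It goes straight down as a whole wherever it is pressed (this point with it) and carries the catch nose (13 x 10 mm, at mid-length, shuttle x -29 to -16 mm) that blocks the carriage. Its middle is 30 mm from the carriage plate's edge.
- release_bar (a joint): how far the bar is pressed down: 0 m up (catch raised), 0.014 m at its stop. The nose clears the carriage from 0.009 m on; 0.011 to 0.012 is a good depth. Spring force 3.5 N at the top, 8.4 N at the stop.
- carriage (a joint): travel of the carriage: 0 m at the loading end (start), 0.096 m fully home against soft end buffers. With the catch up it is blocked at about 0.004; from 0.091 on the nose can rise behind it. Rubs with about 1.5 N and stays where it is left.
- lug_face (a point): centre of the face to push, 43 mm above the worktop, on the carriage's lug: upright plate over the bar, 8 mm thick (y), 44 mm wide (x, spans the bar), 36 to 50 mm above the worktop, so the bar passes under it. The face looks to the shuttle's +y; it starts 17 mm to the +y side of bar_top. Beyond it 73 mm of bar lie free: fingers can press there, then slide along the bar (-y) against the lug.
- dish_seat (a point): centre of the dish's seat on the carriage, 30 mm above the worktop: carriage plate 88 (x) x 76 (y) x 8 mm, top 30 mm above the worktop, with a black ring 6 mm high and 64 mm inside round the seat.
- dish: loose clear glass dish, 60 mm across and 15 mm high, sitting in the ring of the carriage; origin at the centre of its underside. Rides along; not to be lifted.
- timer: loose bench timer, 62 x 68 x 20 mm, bystander; origin at the centre of its underside
- tub_caps: loose round tub with a lid, 54 mm across, 48 mm high, bystander; origin at the centre of its underside
- bottle_100: loose small screw-cap bottle, 56 x 52 x 104 mm, bystander; origin at the centre of its underside

How it is judged:
On the way, in this order (a step that is already met when the one before it is completed fails the run):
1. the release bar is pressed down by the fingers with the carriage still at the loading end (value of joint release_bar above 0.008 m and contact force between the fingers and release_bar above 0.5 N and value of joint carriage below 0.008 m), for 0.05 s.
2. the carriage is over the catch with the fingers still holding the bar down (value of joint carriage between 0.015 and 0.085 m and value of joint release_bar above 0.008 m and contact force between the fingers and release_bar above 0.5 N), for 0.05 s.
At the end, for the whole second after the job is handed in: The carriage is within 5 mm of its end stop, the release bar is up again (within 2 mm) with the catch behind the carriage, the dish is at rest in its seat (within 6 mm sideways, 4 mm in height), and timer, tub and bottle are within 15 mm of where they stood (value of joint carriage above 0.091 m and value of joint release_bar below 0.002 m and horizontal distance between dish and dish_seat below 0.006 m and z of dish in the frame of dish_seat below 0.004 m and linear speed of dish below 0.02 m/s and distance of each of timer, tub_caps, bottle_100 from where it was at the start of the episode below 0.015 m); the robot touches nothing.
It fails at once if the dish is lifted or knocked out of its seat (z of dish in the frame of dish_seat above 0.006 m or horizontal distance between dish and dish_seat above 0.01 m).
It fails at once if the carriage is squeezed or shoved with more than 45 N (contact force between the fingers and carriage above 45 N).
It fails at once if the timer, tub or bottle is lifted or shifted by more than 20 mm (distance of any of timer, tub_caps, bottle_100 from where it was at the start of the episode above 0.02 m).
It also fails if it takes over 35 s, if anything falls off the work surface, if the arm or the gripper's body presses on something with over 40 N, if the wrist force passes 120 N, or if a joint passes its speed limit or range.

ROBOT

A 6-joint arm with a two-finger parallel gripper is mounted at the origin on a cart in front of the work surface, level with it; the furniture and walls round the work are solid. World frame = base frame: x ahead of the robot, y to its left, z up, the work surface at z = 0. Lengths are in m, angles in rad, forces in N, time in s.
With the tool pointing down it reaches from about 0.275 to 0.75 m from the base axis. Payload 10.2 kg.
Tool frame: the origin (TCP) lies at the very end of the fingers, on their centre line; the grasp point (between the pads) lies grip_point_offset behind it (grip_point_offset is the distance from the TCP to the grasp point, in m); z points along the fingers, y is the direction in which the jaws open and shut (so a half turn about z gives the same grasp; the last joint's range is limited). The gripper opens to 85 mm and grips with 20 to 120 N. Pads are 22 mm wide; open, the fingers measure 114 mm over their backs; the gripper's body (76 mm by 85 mm) begins 54 mm behind the grasp point. The pads swing forward as they close: fully open they stand 13 mm farther back than shut.
Start: joints at [0.96, 0.313, 1.498, -0, 1.331, -0.223], TCP at [0.199, 0.486, 0.231] pointing down, gripper open.
Joint ranges: [-2.94, 2.94], [-0.97, 2.17], [0.19, 2.56], [-1.23, 4.37], [0.02, 3.11], [-2.88, 2.88]. Speed limits (rad/s): [2.39, 2.39, 3.01, 3.14, 3.14, 3.14].

INTERFACE

Orientations are given as a unit quaternion [w, x, y, z].
In Python, from cell import get_obs, get_image, camera_info, job_done, grip_point_offset gives the robot as it stands.
- The arm moves only by the tool play_rows, never from a script. Its argument "deltas" is a list that holds one entry, the list of rows, each a list of 5 numbers: the shift along the tool's x, y, z in m, then the turn about the tool's z in rad, then the gripper command: -1 is shut, 1 is fully open, values between are in proportion. In form: [[[x, y, z, roll, grip], ...]]. A call has 1 to 20 rows; each row is the pose to reach, as a shift and turn from the pose commanded when the call began, along the tool's axes at that moment; what a row does not reach only later rows make up. A row lasts 1/12 s, in which the tool goes at most 41.7 mm and 7.16 degrees, less where a joint would pass 70% of its speed; a pose out of reach is approached as far as the arm can. A call with a gripper value outside its range is refused whole. The fingers move at their own pace and stop on an object; "grip_force" is the grip in N (left out, the last holds). Time passes only in rows, so rows that repeat a pose let the fingers close. It gives the time, the measured TCP pose, the force and the opening at its end, in the units of the state.
- get_obs(): the state, without advancing time (a new reading comes with each control period).
- get_image(name): name is "scene" or "top" or "wrist"; returns (picture, depth): 480x640x3 uint8, red, green, blue; 480x640 float32, m along the optical axis (not along the pixel's ray), 0 where there is no reading.
- camera_info(name): a dict with "fx", "fy", "cx", "cy" (pixels), "dist" ([k1, k2, p1, p2, k3] as OpenCV has them; the pictures are not rectified), "rvec" (rotation vector, rad) and "tvec" (3), from world to camera coordinates, as OpenCV has them. Camera axes: x right, y down, z forward; pixel columns grow to the right and rows downward; lengths in m; the calibration is good to about 2 mm. A picture is of the moment at which its call begins: read the wrist's pose just before it. camera_info takes no time and is no camera call; for the wrist camera it gives the pose at the moment of the call.
- job_done(): hands the job in, once; it reports no verdict.
The state is a dict: "time_s": time; "qpos": joint angles; "joint_velocities": joint speeds; "joint_torque": joint torques, N m; "position": TCP position; "eef_rot": TCP orientation; "force": force on the tool from outside, world axes, zero at the start; "torque": the same for the moment, N m; "finger_gap": finger opening in m.
Only numpy, scipy, OpenCV 4.12 (cv2) and the standard library are available. Lean on these libraries where they do the work, as an engineer would, in place of code of your own. Each camera call takes 0.05 s, during which the arm holds its last target. There are 200 camera calls.

## Working session

There is one attempt and no reset: what is moved stays moved. The work goes in short steps, Python scripts to look and compute and a tool call to move; the robot and the scene stay as the last step left them, time stands still between calls to the robot, and variables do not carry over. Pictures are saved under pics/ and viewed, about 8 in all and at most 12, crops included, and the job is handed in when it is done.

Besides the shell and the picture viewer there is one more tool, called after "Emit:" by a JSON object that holds its "method" and its "body", one argument or row to a line. play_rows: Moves the arm, as the interface text tells. Its arguments: {"type":"object","properties":{"deltas":{"type":"array"},"grip_force":{"type":"number"}},"required":["deltas"]}

```bash
ls; mkdir -p pics; python3 - <<'E'
from cell import *
import cv2, numpy as np
print(get_obs(), grip_point_offset)
for n in ("scene","top"):
    im,d=get_image(n); cv2.imwrite(f"pics/{n}0.png",im[:,:,::-1]); np.savez(f"pics/{n}0.npz",im=im,d=d)
    print(n,camera_info(n))
E
```

```text
pics
{'time_s': 0.0, 'qpos': array([ 9.59584016e-01,  3.13401660e-01,  1.49848475e+00,  2.75627011e-05,
        1.33102166e+00, -2.23427869e-01]), 'joint_velocities': array([ 0.00121588,  0.00079953, -0.00027624,  0.00095683,  0.00195846,
       -0.00098292]), 'joint_torque': array([ 5.49304095e-04, -4.12263072e+01, -2.59746820e+01, -1.35923760e-04,
        4.15820061e-03,  3.00662023e-06]), 'position': array([0.19837598, 0.48577542, 0.23074188]), 'eef_rot': array([-2.78811337e-04,  1.92682811e-01,  9.81260873e-01, -5.95833283e-04]), 'force': array([-0.56810373,  0.75782313, -1.05618976]), 'torque': array([-0.02247154, -0.0003768 ,  0.0279616 ]), 'finger_gap': 0.08542067135195808} 0.0187
scene {'fx': 548.8508188801794, 'fy': 548.8508188801794, 'cx': 326.1423741439189, 'cy': 227.61976706492283, 'dist': array([-0.12850499,  0.        ,  0.        ,  0.        ,  0.        ]), 'rvec': array([ 1.13996445, -2.03217831,  1.21554121]), 'tvec': array([0.2869288 , 0.29602979, 0.48234715])}
top {'fx': 528.8744093232916, 'fy': 528.8744093232916, 'cx': 317.2933407203468, 'cy': 235.1806988341716, 'dist': array([0.03022209, 0.        , 0.        , 0.        , 0.        ]), 'rvec': array([ 2.08799959, -2.14532932,  0.20781606]), 'tvec': array([0.00650699, 0.58351998, 0.97271368])}
```

View pics/top0.png

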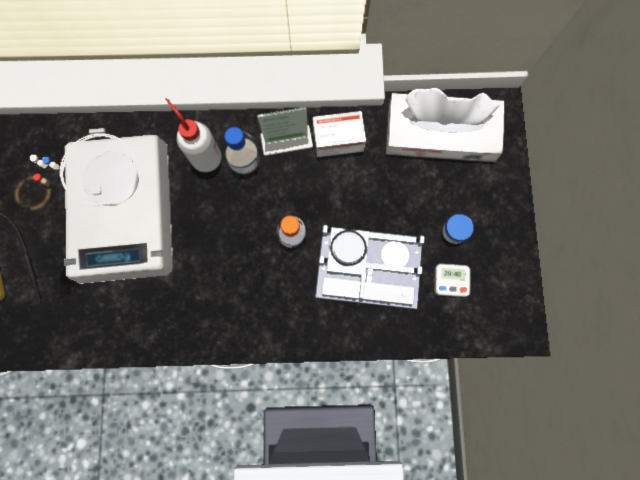

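View pics/scene0.png

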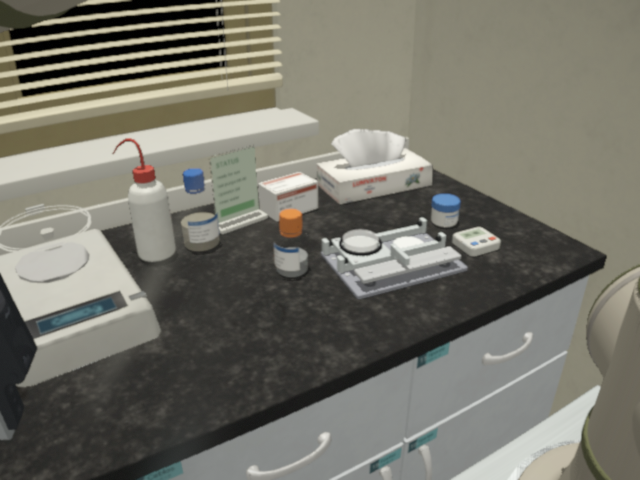

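```bash
cat > h.py <<'E'
import cv2, numpy as np
from cell import *
def ray(n_or_ci,px,z):
    c=camera_info(n_or_ci) if isinstance(n_or_ci,str) else n_or_ci
    K=np.array([[c['fx'],0,c['cx']],[0,c['fy'],c['cy']],[0,0,1]])
    u=cv2.undistortPoints(np.array(px,float).reshape(-1,1,2),K,c['dist']).reshape(-1,2)
    R=cv2.Rodrigues(c['rvec'])[0]; o=-R.T@c['tvec']
    d=np.c_[u,np.ones(len(u))]@R
    return o+d*((np.asarray(z)-o[2])/d[:,2])[:,None]
def proj(n_or_ci,P):
    c=camera_info(n_or_ci) if isinstance(n_or_ci,str) else n_or_ci
    K=np.array([[c['fx'],0,c['cx']],[0,c['fy'],c['cy']],[0,0,1]])
    return cv2.projectPoints(np.array(P,float).reshape(-1,3),c['rvec'],c['tvec'],K,c['dist'])[0].reshape(-1,2)
E
python3 - <<'E'
from h import *
im=np.load('pics/top0.npz')['im']
cr=im[210:325,270:485]; cv2.imwrite('pics/topcrop.png',cv2.resize(cr,None,fx=3.7,fy=3.7,interpolation=cv2.INTER_CUBIC)[:,:,::-1])
m=(im.min(2)>100).astype(np.uint8); m[:222]=0;m[315:]=0;m[:,:308]=0;m[:,430:]=0
m=cv2.morphologyEx(m,cv2.MORPH_CLOSE,np.ones((9,9)))
cs,_=cv2.findContours(m,0,2); c=max(cs,key=cv2.contourArea)
r=cv2.minAreaRect(c); b=cv2.boxPoints(r); print(r,b)
w=ray('top',b,0.008); print(w)
for i in range(4):
    e=w[(i+1)%4]-w[i]; print(np.linalg.norm(e),np.arctan2(e[1],e[0]))
print(proj('top',[[0,0,0],[.2,.486,.23],[.4,0,0]]))
E
```

```text
((369.83837890625, 266.53564453125), (103.11451721191406, 73.43638610839844), 6.009006023406982) [[314.72055 297.65485]
 [322.40823 224.62193]
 [424.9562  235.41644]
 [417.26852 308.44934]]
[[ 0.46642712 -0.00082098  0.008     ]
 [ 0.61524665 -0.02042921  0.008     ]
 [ 0.58690736 -0.22887443  0.008     ]
 [ 0.43974917 -0.20372717  0.008     ]]
0.150105747663948 -0.13100382228420368
0.21036284582098386 -1.7059234063062427
0.14929138823134572 2.9723416061076406
0.2046524760081643 1.4400669401211152
[[320.86973812 555.89748429]
 [-15.29705217 478.63345411]
 [315.20211489 331.5936322 ]]
```

View pics/topcrop.png

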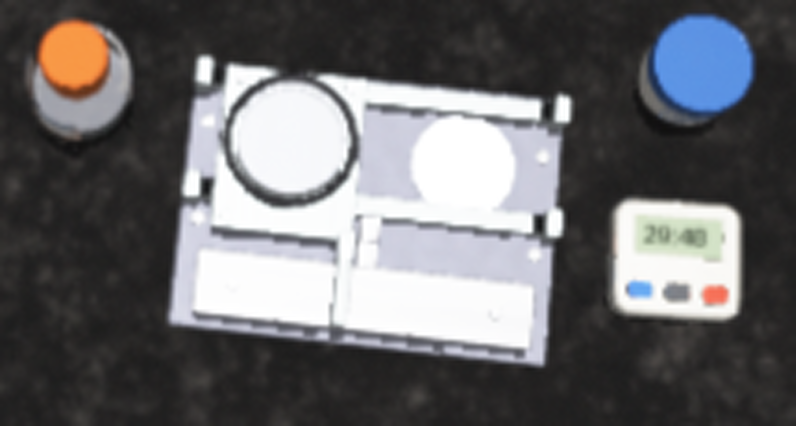

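```bash
python3 - <<'E'
from h import *
f=lambda p:np.array(p,float)/3.7+np.array([270,210])-0.36
nm=['bar+y','bar-y','mid+near','mid+far','mid-near','mid-far']
bar=ray('top',f([[195,316],[200,249],[527,348],[534,288]]),.03)
base=ray('top',f([[170,323],[545,365]]),.008)
lug=ray('top',f([[336,228],[355,228],[331,337],[349,338]]),.05)
print('bar',bar,bar.mean(0));print('base',base);print('lug',lug)
a=(bar[0]+bar[1]-bar[2]-bar[3])/2; print(np.linalg.norm(a),np.arctan2(-a[0],a[1]))
a=base[0]-base[1]; print(np.linalg.norm(a),np.arctan2(-a[0],a[1]))
print('bottle top',ray('top',f([[75,57]]),.104),'tub',ray('top',f([[703,65]]),.048),'timer',ray('top',f([[677,258]]),.02))
E
```

```text
bar [[ 0.46934103 -0.01601796  0.03      ]
 [ 0.50481431 -0.0196958   0.03      ]
 [ 0.44795932 -0.19018455  0.03      ]
 [ 0.47937738 -0.19586595  0.03      ]] [ 0.47537301 -0.10544107  0.03      ]
base [[ 0.4678064  -0.00258525  0.008     ]
 [ 0.44008147 -0.2030925   0.008     ]]
lug [[ 0.51154067 -0.09091703  0.05      ]
 [ 0.51127394 -0.10084514  0.05      ]
 [ 0.45494563 -0.08588879  0.05      ]
 [ 0.45418663 -0.09516717  0.05      ]]
0.1767256460745013 -0.13285180986318837
0.20241499436039428 -0.13740268573367728
bottle top [[0.5949337  0.04133316 0.104     ]] tub [[ 0.59372133 -0.28957357  0.048     ]] timer [[ 0.49439143 -0.27501338  0.02      ]]
```

Emit:
{"method": "play_rows", "body": {
  "deltas": [
    [[-0.025, -0.021, 0, 0.07, -1], [-0.05, -0.042, 0, 0.14, -1], [-0.075, -0.063, 0, 0.21, -1], [-0.1, -0.083, 0, 0.28, -1], [-0.13, -0.108, 0, 0.36, -1], [-0.16, -0.133, 0, 0.44, -1], [-0.19, -0.158, 0, 0.52, -1], [-0.22, -0.183, 0, 0.6, -1], [-0.25, -0.208, 0.01, 0.68, -1], [-0.28, -0.233, 0.02, 0.76, -1], [-0.31, -0.258, 0.03, 0.84, -1], [-0.34, -0.283, 0.04, 0.92, -1], [-0.37, -0.308, 0.05, 1.0, -1], [-0.4, -0.333, 0.06, 1.1, -1], [-0.425, -0.354, 0.07, 1.2, -1], [-0.445, -0.372, 0.07, 1.26, -1], [-0.46, -0.383, 0.07, 1.3, -1], [-0.4665, -0.3893, 0.07, 1.32, -1], [-0.4665, -0.3893, 0.07, 1.32, -1], [-0.4665, -0.3893, 0.07, 1.32, -1]]
  ]
}}

```text
time_s: 1.77
position: [0.4828, -0.0502, 0.1611]
eef_rot: [-0.0, 0.754, 0.657, -0.0]
force: [0.5, 0.6, -1.0]
finger_gap: -0.0002
```

```bash
python3 - <<'E'
from h import *
o=get_obs(); print(o)
ci=camera_info('wrist'); im,d=get_image('wrist'); cv2.imwrite('pics/w1.png',im[:,:,::-1]); np.savez('pics/w1.npz',im=im,d=d,**ci)
u=np.array([.1356,.9908]);b=np.array([.4755,-.1055])
print(ci)
for s in (90,17,-90): print(s,proj(ci,[[*(b+u*s/1e3),.03]]))
E
```

```text
{'time_s': 1.7667, 'qpos': array([-3.45746628e-01,  2.96850537e-01,  1.71392481e+00,  2.08139720e-04,
        1.13159856e+00, -2.09801557e-01]), 'joint_velocities': array([ 1.98629997e-02, -1.49554226e-02,  1.13729328e-02, -8.44166165e-05,
        1.46453689e-03, -9.20925240e-04]), 'joint_torque': array([-1.27495721e+00, -3.73433089e+01, -2.42108917e+01, -5.20205742e-02,
       -4.65733535e-02,  2.28797615e-02]), 'position': array([ 0.48275967, -0.05023133,  0.16111463]), 'eef_rot': array([-3.87148501e-04,  7.53529793e-01,  6.57413636e-01, -1.07584336e-04]), 'force': array([ 0.50332454,  0.56237898, -0.99665262]), 'torque': array([-0.01946672, -0.08267766,  0.01962589]), 'finger_gap': -0.00015871648322197978}
{'fx': 369.29378343435695, 'fy': 369.29378343435695, 'cx': 320.26364867145804, 'cy': 247.03166012401863, 'dist': array([-0.05926351,  0.        ,  0.        ,  0.        ,  0.        ]), 'rvec': array([-2.84683548,  0.1949766 ,  0.02703003]), 'tvec': array([-0.48529084, -0.00173646,  0.31599591])}
90 [[320.42344867 191.04432432]]
17 [[320.46909457 282.77705891]]
-90 [[320.52289648 394.71133263]]
```

View pics/w1.png

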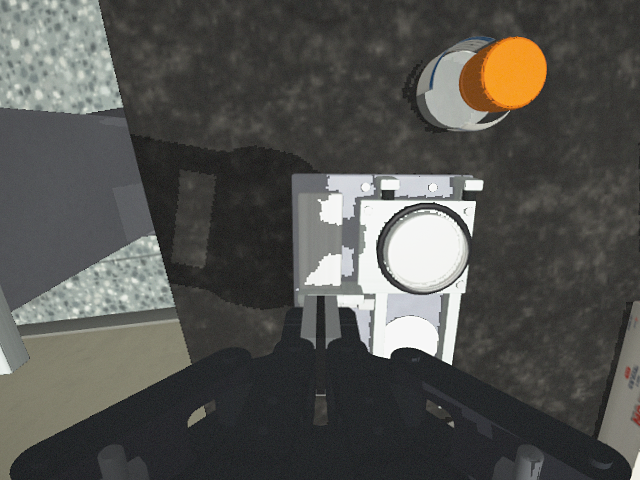

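Emit:
{"method": "play_rows", "body": {
  "deltas": [
    [[0, 0, 0.025, 0, -1], [0, 0, 0.05, 0, -1], [0, 0, 0.075, 0, -1], [0, 0, 0.1, 0, -1], [0, 0, 0.115, 0, -1], [0, 0, 0.124, 0, -1], [0, 0, 0.127, 0, -1], [0, 0, 0.13, 0, -1], [0, 0, 0.133, 0, -1], [0, 0, 0.136, 0, -1], [0, 0, 0.139, 0, -1], [0, 0, 0.141, 0, -1], [0, 0, 0.142, 0, -1], [0, 0, 0.142, 0, -1], [0, 0, 0.142, 0, -1]]
  ]
}}

```text
time_s: 3.07
position: [0.4837, -0.0506, 0.0198]
eef_rot: [0.0, 0.754, 0.657, 0.001]
force: [-0.4, 4.4, 6.7]
finger_gap: 0.0002
```

Emit:
{"method": "play_rows", "body": {
  "deltas": [
    [[0, 0, 0.001, 0, -1], [-0.003, 0, 0.0012, 0, -1], [-0.006, 0, 0.0012, 0, -1], [-0.009, 0, 0.0012, 0, -1], [-0.012, 0, 0.0012, 0, -1], [-0.015, 0, 0.0012, 0, -1], [-0.018, 0, 0.0012, 0, -1], [-0.02, 0, 0.0012, 0, -1], [-0.021, 0, 0.0012, 0, -1], [-0.021, 0, 0.0012, 0, -1]]
  ]
}}

```text
time_s: 3.9
position: [0.4808, -0.0716, 0.0187]
eef_rot: [0.001, 0.754, 0.657, 0.001]
force: [1.2, 3.3, 6.9]
finger_gap: 0.0005
```

```bash
python3 - <<'E'
from h import *
o=get_obs(); print(o['time_s'],o['position'],o['force'])
im,d=get_image('scene'); cv2.imwrite('pics/s2.png',cv2.resize(im[190:310,280:500],None,fx=3.6,fy=3.6,interpolation=cv2.INTER_CUBIC)[:,:,::-1])
E
```

```text
3.9 [ 0.48084663 -0.07164527  0.01867284] [1.21038395 3.28263766 6.85093979]
```

View pics/s2.png

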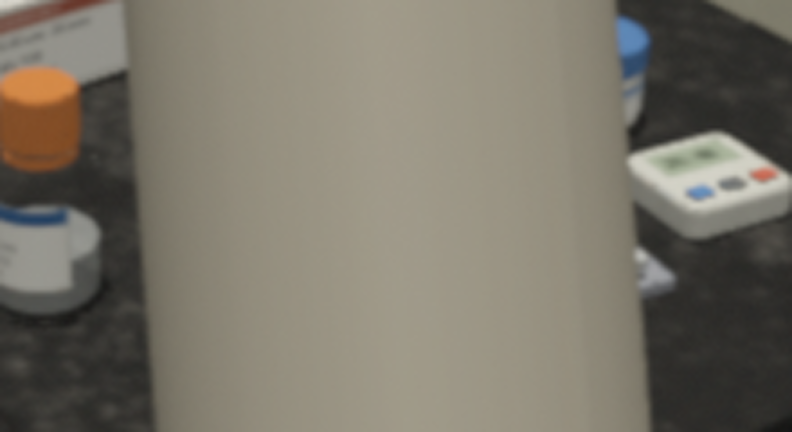

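Emit:
{"method": "play_rows", "body": {
  "deltas": [
    [[-0.002, 0, 0, 0, -1], [-0.004, 0, 0, 0, -1], [-0.0055, 0, 0, 0, -1], [-0.007, 0, 0, 0, -1], [-0.0085, 0, 0, 0, -1], [-0.01, 0, 0, 0, -1], [-0.0115, 0, 0, 0, -1], [-0.013, 0, 0, 0, -1], [-0.015, 0, 0, 0, -1], [-0.017, 0, 0, 0, -1], [-0.019, 0, 0, 0, -1], [-0.021, 0, 0, 0, -1], [-0.023, 0, 0, 0, -1]]
  ]
}}

```text
time_s: 5.03
position: [0.4777, -0.094, 0.0186]
eef_rot: [0.0, 0.754, 0.657, 0.001]
force: [1.8, 7.3, 7.0]
finger_gap: 0.0
```

```bash
python3 - <<'E'
from h import *
o=get_obs(); print(o['time_s'],o['position'],o['force'])
im,d=get_image('wrist'); cv2.imwrite('pics/w2.png',im[:,:,::-1])
im,d=get_image('top'); cv2.imwrite('pics/t2.png',im[:,:,::-1])
E
```

```text
5.0333 [ 0.47771151 -0.09399582  0.01864428] [1.78610672 7.28086127 7.03849617]
```

View pics/w2.png

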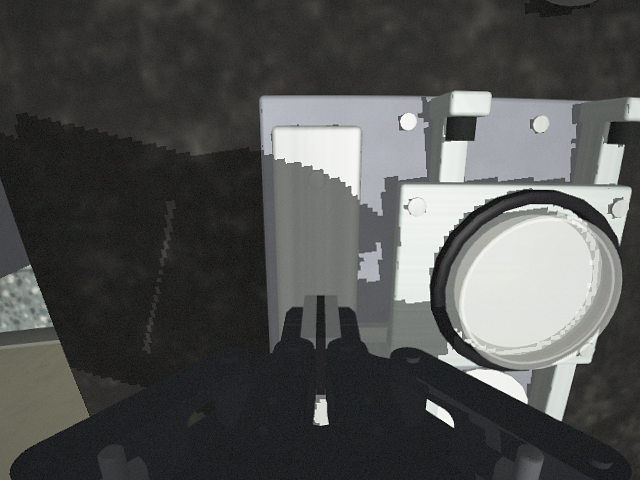

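Emit:
{"method": "play_rows", "body": {
  "deltas": [
    [[-0.002, 0, 0, 0, -1], [-0.005, 0, 0, 0, -1], [-0.008, 0, 0, 0, -1], [-0.011, 0, 0, 0, -1], [-0.014, 0, 0, 0, -1], [-0.017, 0, 0, 0, -1], [-0.02, 0, 0, 0, -1], [-0.023, 0, 0, 0, -1], [-0.026, 0, 0, 0, -1], [-0.029, 0, 0, 0, -1], [-0.032, 0, 0, 0, -1], [-0.035, 0, 0, 0, -1], [-0.038, 0, 0, 0, -1], [-0.041, 0, 0, 0, -1], [-0.044, 0, 0, 0, -1], [-0.047, 0, 0, 0, -1], [-0.05, 0, 0, 0, -1], [-0.053, 0, 0, 0, -1], [-0.056, 0, 0, 0, -1], [-0.059, 0, 0, 0, -1]]
  ]
}}

```text
time_s: 6.8
position: [0.4696, -0.1525, 0.0186]
eef_rot: [0.0, 0.754, 0.657, 0.001]
force: [2.3, 7.6, 7.1]
finger_gap: -0.0
```

Emit:
{"method": "play_rows", "body": {
  "deltas": [
    [[-0.002, 0, 0, 0, -1], [-0.004, 0, 0, 0, -1], [-0.006, 0, 0, 0, -1], [-0.008, 0, 0, 0, -1], [-0.01, 0, 0, 0, -1], [-0.012, 0, 0, 0, -1], [-0.013, 0, 0, 0, -1], [-0.014, 0, 0, 0, -1], [-0.015, 0, 0, 0, -1], [-0.016, 0, 0, 0, -1], [-0.017, 0, 0, 0, -1], [-0.017, 0, 0, 0, -1]]
  ]
}}

```text
time_s: 7.8
position: [0.4672, -0.1694, 0.0186]
eef_rot: [0.0, 0.754, 0.657, 0.001]
force: [1.6, 5.5, 7.1]
finger_gap: -0.0002
```

Emit:
{"method": "play_rows", "body": {
  "deltas": [
    [[-0.0005, 0, 0, 0, -1], [-0.001, 0, 0, 0, -1], [-0.0015, 0, 0, 0, -1], [-0.002, 0, 0, 0, -1], [-0.0025, 0, 0, 0, -1], [-0.0025, 0, 0, 0, -1]]
  ]
}}

```text
time_s: 8.3
position: [0.4669, -0.1718, 0.0187]
eef_rot: [0.0, 0.754, 0.657, 0.001]
force: [1.3, 6.5, 6.9]
finger_gap: -0.0004
```

Emit:
{"method": "play_rows", "body": {
  "deltas": [
    [[-0.0005, 0, 0, 0, -1], [-0.001, 0, 0, 0, -1], [-0.0015, 0, 0, 0, -1], [-0.002, 0, 0, 0, -1], [-0.002, 0, 0, 0, -1]]
  ]
}}

```text
time_s: 8.72
position: [0.4666, -0.1737, 0.0186]
eef_rot: [0.0, 0.754, 0.657, 0.001]
force: [1.2, 7.3, 7.2]
finger_gap: 0.0002
```

```bash
python3 - <<'E'
from h import *
o=get_obs(); print(o['time_s'],o['position'],o['force'])
im,d=get_image('wrist'); cv2.imwrite('pics/w3.png',im[:,:,::-1])
ci=camera_info('wrist')
u=np.array([.1356,.9908]);x=np.array([.9908,-.1356]);b=np.array([.4755,-.1055])
# dish plate +y edge (y of seat?) and plate corner predictions per shuttle y
for y in (60,40,20,0,-20): print(y,proj(ci,[[*(b+x*.03+u*y/1e3),.03]]))
E
```

```text
8.7167 [ 0.46664385 -0.17372173  0.01862504] [1.16122134 7.25757586 7.19108715]
60 [[414.08477856 -46.94281053]]
40 [[411.28789413  21.74330037]]
20 [[408.21136094  87.11641175]]
0 [[405.0092486  148.46137504]]
-20 [[401.78271099 205.49536483]]
```

View pics/w3.png

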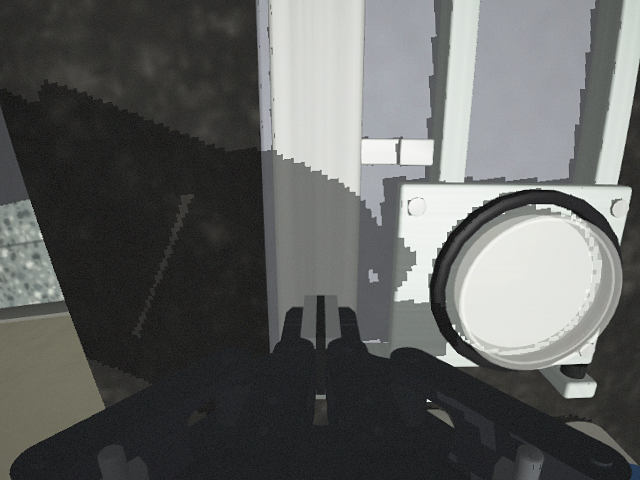

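Emit:
{"method": "play_rows", "body": {
  "deltas": [
    [[-0.0005, 0, 0, 0, -1], [-0.001, 0, 0, 0, -1], [-0.0015, 0, 0, 0, -1], [-0.0015, 0, 0, 0, -1]]
  ]
}}

```text
time_s: 9.1
position: [0.4666, -0.1743, 0.0186]
eef_rot: [-0.0, 0.754, 0.657, 0.001]
force: [3.5, 12.8, 7.0]
finger_gap: 0.0004
```

Emit:
{"method": "play_rows", "body": {
  "deltas": [
    [[0.001, 0, 0, 0, -1], [0.002, 0, 0, 0, -1], [0.002, 0, -0.003, 0, -1], [0.002, 0, -0.006, 0, -1], [0.002, 0, -0.009, 0, -1], [0.002, 0, -0.012, 0, -1], [0.004, 0, -0.018, 0, -1], [0.004, 0, -0.03, 0, -1], [0.004, 0, -0.06, 0, -1], [0.004, 0, -0.09, 0, -1], [0.004, 0, -0.12, 0, -1], [0.004, 0, -0.14, 0, -1], [0.004, 0, -0.14, 0, -1]]
  ]
}}

```text
time_s: 10.18
position: [0.4678, -0.1722, 0.1621]
eef_rot: [0.003, 0.754, 0.657, 0.001]
force: [0.2, -0.8, 0.4]
finger_gap: -0.0004
```

```bash
python3 - <<'E'
from h import *
o=get_obs(); print(o['time_s'],o['position'],o['force'])
im,d=get_image('wrist'); np.savez('pics/w4.npz',im=im,d=d); ci=camera_info('wrist'); cv2.imwrite('pics/w4.png',im[:,:,::-1])
im,d=get_image('top'); np.savez('pics/t4.npz',im=im,d=d); cv2.imwrite('pics/t4.png',im[:,:,::-1])
u=np.array([.1356,.9908]);x=np.array([.9908,-.1356]);b=np.array([.4755,-.1055])
d=np.load('pics/w4.npz')['d'];R=cv2.Rodrigues(ci['rvec'])[0]
for n,ax,y in (('bar',0,10),('bar',0,40),('bar',.01,60),('nose',.0345,0),('plate?',.036,-14),('plate?',.036,-8)):
    P=np.array([*(b+x*ax+u*y/1e3),.03]); p=proj(ci,P)[0].round().astype(int)
    zc=(R@P+ci['tvec'])[2]
    if 0<=p[0]<640 and 0<=p[1]<480: print(n,ax,y,p,'z~',.03+zc-d[p[1],p[0]])
E
```

```text
10.1833 [ 0.46780193 -0.1722044   0.16213548] [ 0.19683219 -0.83952584  0.36419884]
bar 0 10 [318 131] z~ 0.028894040232415596
bar 0 40 [318  86] z~ 0.02833636554558694
bar 0.01 60 [333  55] z~ 0.02652765539156965
nose 0.0345 0 [367 146] z~ 0.028623870604363444
plate? 0.036 -14 [368 165] z~ 0.027444151073479195
plate? 0.036 -8 [368 157] z~ 0.0065469267821706145
```

View pics/w4.png

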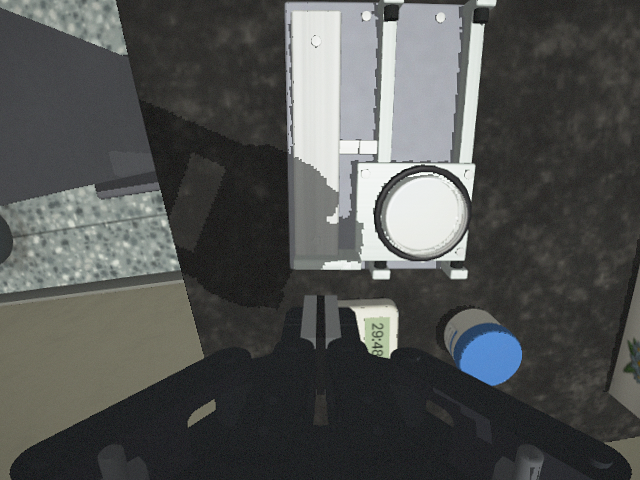

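```bash
python3 - <<'E'
from h import *
a=np.load('pics/top0.npz')['im'];c=np.load('pics/t4.npz')['im']
for n,f,s in (('bottle',lambda h:(h[...,0]<18)&(h[...,1]>150)&(h[...,2]>150),np.s_[205:255,265:315]),('tub',lambda h:(h[...,0]>100)&(h[...,0]<125)&(h[...,1]>130),np.s_[205:250,435:485]),('timer',lambda h:h[...,2]>170,np.s_[258:302,430:475])):
    for im in (a,c):
        m=f(cv2.cvtColor(im[s],cv2.COLOR_RGB2HSV)); print(n,m.sum(),np.argwhere(m).mean(0) if m.any() else None)
job_done()
E
```

```text
bottle 268 [19.41791045 24.40671642]
bottle 270 [19.47777778 24.41851852]
tub 607 [22.16639209 24.24382208]
tub 435 [19.35862069 26.05057471]
timer 950 [21.73052632 22.45368421]
timer 1679 [18.68374032 24.08159619]
the job is handed in; nothing more can be done
```

The job is handed in: the carriage is at its end stop with the catch up behind it, and the dish is still in its ring. The run took about 10 s of the 35 s allowed.

- **What I did:** With the fingers shut, I pressed the release bar down about 11.4 mm, as read from the tool height. Holding it there, I slid along the bar against the lug and pushed the carriage home. At the stop the sideways force rose from 7 to 13 N. I then backed off about 2 mm and lifted clear.
- **Last checks:** The final wrist picture shows the carriage against the end buffers and the dish in its ring. The depth reading puts the bar and nose at 28–29 mm, against 27 mm on the carriage plate, whose true height is 30 mm, so the bar reads as fully up. The tool force is back near zero, so the robot touches nothing.
- **Bystanders:** The bottle did not move (0.06 px in the top view). The same check on the tub and timer disagreed: their mask areas changed and the centres shifted about 3 px, roughly 6 mm. I put this down to the arm partly covering them in that view. The wrist picture shows both standing, and the fingers stayed on the track, but I did not measure them again.

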